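# Slide the full bottle crate home against the window sill

### The job

Without lifting or grasping anything, push the loose crate of full amber bottles along the bench into the gap between the tall carton and the parked crate, until its back is fully home against the window sill and it sits square to the sill. It is heavy and tips if pushed high, so push it low on its bottom boards and let it slide without rocking; keep off the bottles and leave the other things on the bench where they are. Finish clear of everything.

Things in the scene. Friction and masses are not known exactly. Their poses are not given: they have to be found in the camera images.
- crate: The loose wooden bottle crate to push: 86 mm deep (its x), 210 long (y), 210 high; about 1.75 kg with its 3 bottles; slides with 7 to 15 N. Origin: centre of its underside, z up; -x is the long face turned away from the sill, +x the one that goes to the sill. Starts 20 to 28 cm short of home, up to 4 cm aside, turned up to 0.35 rad. Its handle is a 22 mm dowel along y at 190 mm.
- crate_front (a point): Middle of the crate's near long face (-x), on its bottom board, 30 mm above the bench. The board runs from the bench to 72 mm up, flush with the end boards (210 mm in all); above it a slat at 88 to 108 mm. Pushed on this board it slides, best below 40 mm; pushed above 110 mm it tips. Pushed with two fingertips side by side it turns square to them and keeps with them, even 20 to 25 degrees aslant.
- crate_end_left (a point): Middle of the crate's left end as one faces the sill (+y, the end nearer the robot), 30 mm above the bench: a flat upright board, 86 mm wide up to 115 mm above the bench, 46 mm wide from there to the top at 210 mm. Pushed here the crate slides along its own -y without tipping.
- crate_end_right (a point): The same point on the right end (-y, the end farther from the robot); pushed here the crate slides along its own +y.
- bottle_left: Full amber bottle with black cap standing loose in the crate, at its +y end: 60 mm in diameter, 135 mm high, its foot on the crate's floor 10 mm above the bench, so its cap stands at 145 mm. Origin: centre of its underside. Not to be touched.
- bottle_middle: The same kind of bottle, in the middle of the crate. Not to be touched.
- bottle_right: The same kind of bottle, at the -y end of the crate. Not to be touched.
- stock_row: The fixed stock along the sill, with the gap for the crate in it. Origin and axes as point gap. The gap is 252 mm wide (y = -126 to +126 mm). Left of it (+y, nearer the robot) stands a tall closed carton (98 mm deep, 130 wide, 205 high, front at x = -99 mm), right of it a parked crate like the loose one (front at x = -87 mm).
- sill: The fixed white window sill along the robot's left side of the bench: a block 60 mm high with a 16 mm board on top. Origin: on the bench at the foot of its front face, x square into the sill. It is turned by at most 0.09 rad and stock_row is turned with it.
- beaker: Bystander: empty glass beaker, 72 mm across, 95 mm high, loose. Origin: centre of its underside.
- cork_ring: Bystander: flat cork ring for round flasks, 110 mm across, 30 mm high, loose. Origin: centre of its underside.
- screwdriver: Bystander: black-handled screwdriver lying on the bench, loose.
- gap (a point): On the bench, middle of the gap, at the sill's front face; x points square into the sill (to the robot's left), y along the sill, towards the robot's side, z up. With the crate home its origin is at x = -43 mm here and its near face at x = -86 mm.
There are look-alikes about, which are no part of the job. Of the things like the crate, leave any that is purple; of the rest the larger one is meant.

How it is judged (in metres and radians):
At the end, for the whole second after the job is handed in: The crate stands flat on the bench in the gap, its origin within 10 mm of fully home against the sill and within 30 mm of the gap's middle, square to the sill within 0.08 rad, at rest, its three bottles upright inside it (x of crate in the frame of stock_row above -0.053 m and y of crate in the frame of stock_row between -0.03 and 0.03 m and height (world z) of crate below 0.005 m and angle between the x axis of crate and the x axis of stock_row, either way round below 0.08 rad and angle between crate's own z axis and vertical below 0.03 rad and linear speed of crate below 0.01 m/s and angle between each of bottle_left, bottle_middle, bottle_right's own z axis and vertical below 0.15 rad and distance between each of bottle_left, bottle_middle, bottle_right and crate below 0.09 m); the robot touches nothing.
It fails at once if the crate is tipped or rocked by more than 0.12 rad (angle between crate's own z axis and vertical above 0.12 rad).
It fails at once if the crate is lifted off the bench (height (world z) of crate above 0.012 m).
It fails at once if the crate is pushed above its bottom boards (contact force between the fingers and crate above 1 N and height (world z) of the grasp point above 0.1 m).
It fails at once if a bottle in the crate is touched (contact force between any of the arm, the fingers and bottle_left above 1 N or contact force between any of the arm, the fingers and bottle_middle above 1 N or contact force between any of the arm, the fingers and bottle_right above 1 N).
It fails at once if the beaker, the cork ring or the screwdriver is moved by more than 25 mm (distance of any of beaker, cork_ring, screwdriver from where it was at the start of the episode above 0.025 m).
It also fails if it takes over 54 s, if anything falls off the work surface, if the arm or the gripper's body presses on something with over 40 N, if the wrist force passes 120 N, or if a joint passes its speed limit or range.

### The arm

A 6-joint arm with a two-finger parallel gripper is mounted at the origin on the work surface. World frame = base frame: x ahead of the robot, y to its left, z up, the work surface at z = 0. Lengths are in m, angles in degrees, forces in N, time in s.
With the tool pointing down it reaches from about 0.3 to 0.75 m from the base axis. Payload 8.5 kg.
Tool frame: the origin (TCP) lies midway between the tips of the shut fingers; the grasp point (between the pads) lies 19 mm behind it (env.hold_point_z is the distance from the TCP to the grasp point, in m); z points along the fingers, y is the line along which they close (so a half turn about z gives the same grasp; the last joint's range is limited). The gripper opens to 85 mm and grips with 20 to 120 N. Pads are 22 mm wide; open, the fingers measure 114 mm over their backs; the gripper's body (76 mm by 85 mm) begins 54 mm behind the grasp point. The pads swing forward as they close: fully open they stand 13 mm farther back than shut.
Start: joints at [55.331, 21.807, 74.336, -0, 83.858, -12.336], TCP at [0.209, 0.509, 0.199] pointing down, gripper open.
Joint ranges: [-178.18, 178.18], [-50.72, 133.34], [12.68, 142.11], [-81.47, 261.47], [9.98, 163.14], [-165.26, 165.26]. Speed limits (degrees/s): [136.94, 136.94, 180, 180, 180, 180].

### API

Orientations are given as a 3x3 rotation matrix whose columns are the frame's x, y, z axes.
In Python, from rig import observe, get_image, camera_info, env gives the robot as it stands.
- The arm moves only by the tool drive_tool, never from a script. Its arguments are lists of equal length, an entry for each row: "offset": the shift along the tool's x, y, z in units of 40 mm (1.0 is 40 mm), a list of three; "turn": the turn, a rotation vector about the tool's x, y, z in units of 6 degrees (1.0 is 6 degrees), a list of three; "hand": the opening, from 0 (shut) to 1 (fully open). A call has exactly 10 rows; each row shifts and turns the commanded pose from where the row before left it, along the tool's axes as they then stand; what a row does not reach is not made up. A row lasts 1/8 s, in which the tool goes at most 62.5 mm and 10.7 degrees, less where a joint would pass 70% of its speed; a pose out of reach is approached as far as the arm can. A call is refused whole if a number of a shift passes 1 or a number of a turn 1, either way. A call with a gripper value outside its range is refused whole. The fingers move at their own pace and stop on an object; "newtons" is the grip in N (left out, the last holds). Time passes only in rows, so rows that do not move let the fingers close, or fill a call up. It gives the time, the measured TCP pose, the force, the opening and the grip force at its end, in the units of the state.
- observe(): the state, without advancing time (a new reading comes with each control period).
- get_image(name): name is "scene" or "top" or "wrist"; returns the picture (400x640x3 uint8, blue, green, red); there is no depth.
- camera_info(name): a dict with "fx", "fy", "cx", "cy" (pixels), "world_to_cam" (4x4, takes a point from world to camera coordinates). Camera axes: x right, y down, z forward; pixel columns grow to the right and rows downward; lengths in m; the calibration is good to about 2 mm. A picture is of the moment at which its call begins: read the wrist's pose just before it. camera_info takes no time and is no camera call; for the wrist camera it gives the pose at the moment of the call.
- env.close_job(): hands the job in; it is judged then, once.
The state is a dict: "time_s": time; "q": joint angles; "qvel": joint speeds; "joint_efforts": joint torques, N m; "position": TCP position; "tool_rot": TCP orientation; "ft_force": force on the tool from outside, world axes, zero at the start; "wrist_torque": the same for the moment, N m; "grip_width": finger opening in m; "gripper_force": force on a finger pad.
Only numpy, scipy, OpenCV 4.12 (cv2) and the standard library are available. Lean on these libraries where they do the work, as an engineer would, in place of code of your own. Each camera call takes 0.05 s, during which the arm holds its last target. There are 200 camera calls.

## Working session

There is one attempt and no reset: what is moved stays moved. The work goes in short steps, Python scripts to look and compute and a tool call to move; the robot and the scene stay as the last step left them, time stands still between calls to the robot, and variables do not carry over. Pictures are saved under pics/ and viewed, at most 10 in all, crops included, and the job is handed in when it is done.

Besides the shell and the picture viewer there is one more tool, called after "Emit:" as name(argument=value, ...), one argument or row to a line, values as JSON. drive_tool: Moves the arm, as the interface text tells. Its arguments: {"type":"object","properties":{"offset":{"type":"array"},"turn":{"type":"array"},"hand":{"type":"array"},"newtons":{"type":"number"}},"required":["offset","turn","hand"]}

```bash
mkdir -p pics; ls; python3 - <<'E'
from rig import *
import cv2
for n in ("scene","top"):
    cv2.imwrite(f"pics/{n}0.png",get_image(n)); c=camera_info(n); print(n,c)
s=observe(); print(s["position"],s["tool_rot"],s["time_s"])
E
```

```text
pics
scene {'fx': 508.6274161473257, 'fy': 508.6274161473257, 'cx': 316.16271657872477, 'cy': 207.56244281647733, 'world_to_cam': array([[-0.56267895,  0.82648237,  0.01786854,  0.24685546],
       [ 0.4929159 ,  0.35277841, -0.7953498 , -0.17807292],
       [-0.66364623, -0.43871891, -0.60588729,  1.57831337],
       [ 0.        ,  0.        ,  0.        ,  1.        ]])}
top {'fx': 423.8531916020326, 'fy': 423.8531916020326, 'cx': 319.89402981023727, 'cy': 197.69320865740534, 'world_to_cam': array([[-0.00283639, -0.9999943 ,  0.00183337,  0.03600139],
       [-0.99491337,  0.00263736, -0.10069968,  0.47052618],
       [ 0.10069427, -0.00210967, -0.99491518,  1.32839067],
       [ 0.        ,  0.        ,  0.        ,  1.        ]])}
[0.20886577 0.50848544 0.1980777 ] [[-9.24964481e-01  3.80052915e-01 -7.00425984e-04]
 [ 3.80053485e-01  9.24963889e-01 -1.07391176e-03]
 [ 2.39725447e-04 -1.25952957e-03 -9.99999178e-01]] 0.1
```

View pics/top0.png

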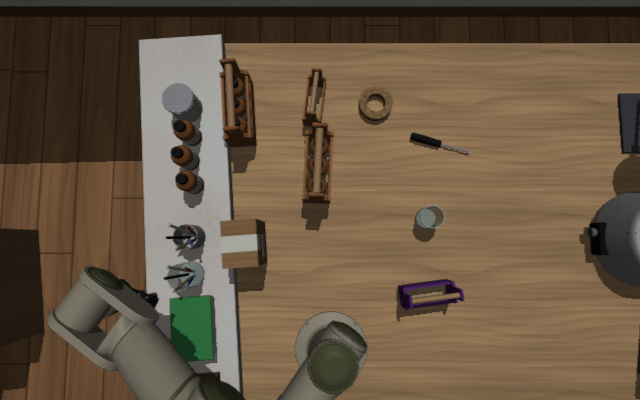

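View pics/scene0.png

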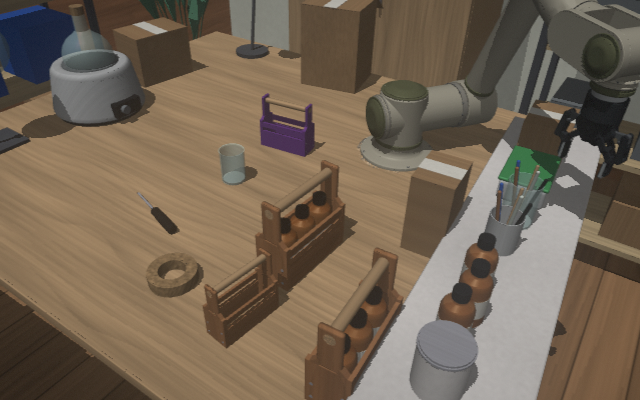

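The top view shows the loose crate at about (317,163), with a small crate just beyond it at (315,97). The parked crate is at (238,100), the carton at (243,243), and the sill edge runs from (222,40) to (238,390). In the scene view the loose crate is at (300,230). I'll enlarge that area next.

```bash
python3 - <<'E'
import cv2
im=cv2.imread("pics/top0.png")[40:290,200:350]
im=cv2.convertScaleAbs(im,alpha=1.5)
im=cv2.resize(cv2.rotate(im,cv2.ROTATE_90_CLOCKWISE),None,fx=3.2,fy=3.2,interpolation=cv2.INTER_CUBIC)
cv2.imwrite("pics/c1.png",im)
im=cv2.imread("pics/scene0.png")[140:400,190:480]
cv2.imwrite("pics/c2.png",cv2.resize(cv2.convertScaleAbs(im,alpha=1.5),None,fx=2.3,fy=2.3,interpolation=cv2.INTER_CUBIC))
E
```

```text
(no output)
```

View pics/c1.png

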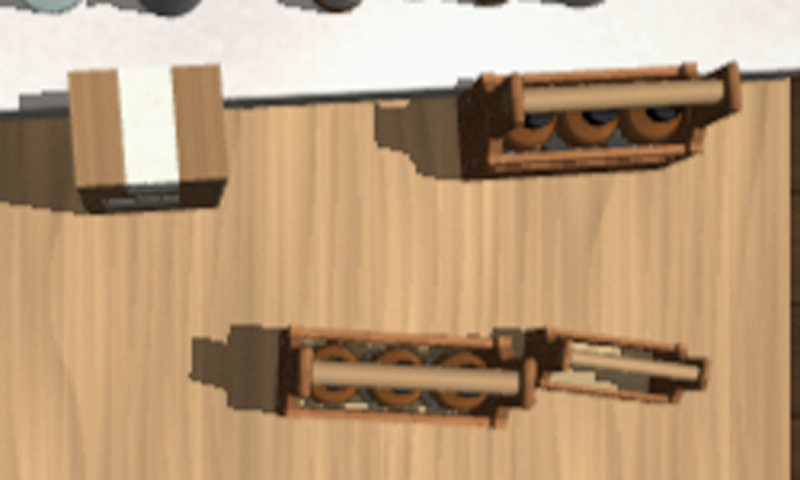

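View pics/c2.png

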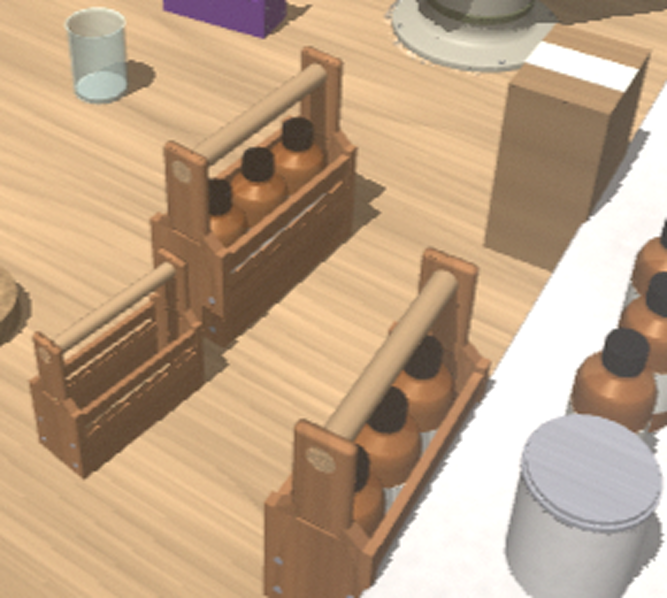

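The crops show the crate's dowel running from (312,375) to (520,382) and the parked crate's dowel from (520,97) to (725,92). The carton's top corners are (68,73), (220,65), (225,180) and (75,187), and the sill edge runs from (230,103) to (790,73). I'll convert these to world positions.

```bash
cat > h.py <<'E'
import numpy as np
from rig import *
def ray(n,u,v,z,c=None):
    c=c or camera_info(n); M=c["world_to_cam"]; R=M[:3,:3]; o=-R.T@M[:3,3]
    d=R.T@[(u-c["cx"])/c["fx"],(v-c["cy"])/c["fy"],1]; return (o+d*(z-o[2])/d[2])[:2]
E
python3 - <<'E'
from h import *
np.set_printoptions(precision=4,suppress=True)
def c1(p,z): return ray("top",200+p[1]/3.2,289-p[0]/3.2,z)
def sh(n,a,b,z):
    A,B=c1(a,z),c1(b,z); d=A-B; print(n,A,B,"mid",(A+B)/2,"len",np.hypot(*d),"ang(-x dir)",np.arctan2(d[1],-d[0]) ,np.degrees(np.arctan2(d[1],-d[0])))
    return (A+B)/2
sh("dowel",(312,375),(520,382),.195)
sh("farslat",(300,331),(512,345),.108)
sh("nearslat",(300,411),(500,426),.108)
P=sh("parked",(520,97),(725,92),.195)
sh("parked near slat",(500,165),(695,152),.108)
sh("parked far slat",(490,78),(690,68),.108)
C=np.mean([c1(p,.205) for p in((68,73),(220,65),(225,180),(75,187))],0)
sh("cartonfront top",(75,187),(225,180),.205)
sh("sill",(230,103),(790,73),.076)
print("carton",C)
d=C-P; ey=d/np.hypot(*d); print("dist (422)",np.hypot(*d))
# correct 6mm x diff
ang=np.arctan2(ey[0],-ey[1]) ; print(ey)
print("beaker",ray("top",429,218,.05),"cork",ray("top",375,103,.015),"scr",ray("top",425,141,.01),ray("top",467,153,.0))
print(observe()["time_s"])
E
```

```text
dowel [0.4707 0.0426] [0.6559 0.036 ] mid [0.5633 0.0393] len 0.1853959516688467 ang(-x dir) 0.035614336257097326 2.040551157691422
farslat [0.4696 0.0841] [0.6721 0.071 ] mid [0.5708 0.0776] len 0.20292759130509108 ang(-x dir) 0.06450698467650898 3.6959779710790386
nearslat [0.4694 0.0093] [ 0.6603 -0.0059] mid [0.5648 0.0017] len 0.191484706924269 ang(-x dir) 0.07929389641356363 4.543205605644731
parked [0.6565 0.2881] [0.8449 0.2961] mid [0.7507 0.2921] len 0.18854942089451307 ang(-x dir) -0.04225291289160117 -2.4209135808226545
parked near slat [0.6608 0.2418] [0.8526 0.2569] mid [0.7567 0.2493] len 0.19236146920712272 ang(-x dir) -0.07849597829161882 -4.497488264860288
parked far slat [0.6514 0.3241] [0.8478 0.3376] mid [0.7496 0.3309] len 0.19689903556436092 ang(-x dir) -0.06871858768357586 -3.937285048368577
cartonfront top [0.2675 0.2025] [0.3948 0.21  ] mid [0.3311 0.2063] len 0.12753934817924242 ang(-x dir) -0.05885157816467011 -3.371947046519869
sill [0.4065 0.3026] [0.9638 0.3424] mid [0.6852 0.3225] len 0.5588125442080668 ang(-x dir) -0.07138339947237357 -4.089967517063394
carton [0.3287 0.255 ]
dist (422) 0.4236013751810239
[-0.9962 -0.0875]
beaker [ 0.4035 -0.3048] cork [ 0.7838 -0.1473] scr [ 0.6573 -0.3094] [ 0.6192 -0.4488]
0.1
```

Emit:
drive_tool(
  offset=[
    [0,0,-0.8],
    [0,0,-0.8],
    [0,0,-0.8],
    [0,0,-0.8],
    [0,0,-0.8],
    [0,0,-0.4],
    [0,0,0],
    [0,0,0],
    [0,0,0],
    [0,0,0],
  ],
  turn=[
    [0,0,1],
    [0,0,1],
    [0,0,1],
    [0,0,1],
    [0,0,1],
    [0,0,1],
    [0,0,1],
    [0,0,1],
    [0,0,1],
    [0,0,1],
  ],
  hand=[1,1,1,1,1,1,1,1,1,1],
)

```text
time_s: 1.35
position: [0.2089, 0.5087, 0.3742]
tool_rot: [[-0.13, 0.992, -0.001], [0.992, 0.13, -0.001], [-0.001, -0.001, -1.0]]
ft_force: [1.2, 0.7, 0.3]
grip_width: 0.0855
gripper_force: 0.0
```

```bash
cat > st.py <<'E'
from h import *
from scipy.spatial.transform import Rotation as Ro
import sys
np.set_printoptions(precision=3,suppress=True)
O=np.array([.516,.319,0]); t=.073
ex=np.array([-np.sin(t),np.cos(t),0]); ey=np.array([-np.cos(t),-np.sin(t),0])
s=observe(); p=np.array(s["position"]); R=np.array(s["tool_rot"])
print("t",s["time_s"],"p",p,"gap",(p-O)@ex,(p-O)@ey,p[2],"F",np.array(s["ft_force"]),"q",np.array(s["q"]))
if len(sys.argv)>1:
    gx,gy,z,a=map(float,sys.argv[1:5]); a=np.radians(a)
    T=O+gx*ex+gy*ey; T[2]=z
    zz=np.sin(a)*ex-np.cos(a)*np.array([0,0,1]); Y=-ey; G=np.c_[np.cross(Y,zz),Y,zz]
    print("offset units",R.T@(T-p)/.04,"turn units",np.degrees(Ro.from_matrix(R.T@G).as_rotvec())/6)
E
python3 st.py -.40 -.029 .36 0
```

```text
t 1.35 p [0.209 0.509 0.374] gap 0.2115639187509016 0.2924105976472843 0.37420355859932586 F [1.189 0.677 0.293] q [ 55.333  18.767  50.83   -0.001 110.459  47.862]
offset units [-15.724   7.146   0.362] turn units [-0.006  0.007  0.548]
```

Emit:
drive_tool(
  offset=[
    [-1,0.5,0],
    [-1,0.5,0],
    [-1,0.5,0],
    [-1,0.5,0],
    [-1,0.5,0],
    [-1,0.5,0],
    [-1,0.5,0],
    [-1,0.5,0],
    [-1,0.5,0],
    [-1,0.5,0],
  ],
  turn=[
    [0,0,0],
    [0,0,0],
    [0,0,0],
    [0,0,0],
    [0,0,0],
    [0,0,0],
    [0,0,0],
    [0,0,0],
    [0,0,0],
    [0,0,0.55],
  ],
  hand=[1,1,1,1,1,1,1,1,1,1],
)

```text
time_s: 2.6
position: [0.461, 0.1382, 0.3742]
tool_rot: [[-0.076, 0.997, -0.001], [0.997, 0.076, -0.0], [0.0, -0.001, -1.0]]
ft_force: [0.3, 0.4, 0.5]
grip_width: 0.0856
gripper_force: 0.0
```

Emit:
drive_tool(
  offset=[
    [-1,0.3,0],
    [-1,0.3,0],
    [-1,0.3,0],
    [-1,0.3,0],
    [-1,0.3,0],
    [-0.7,0.3,0],
    [0,0,0],
    [0,0,0],
    [0,0,0],
    [0,0,0],
  ],
  turn=[
    [0,0,0],
    [0,0,0],
    [0,0,0],
    [0,0,0],
    [0,0,0],
    [0,0,0],
    [0,1,0],
    [0,1,0],
    [0,1,0],
    [0,1,0],
  ],
  hand=[1,1,1,1,1,1,1,1,1,1],
)

```text
time_s: 3.85
position: [0.5497, -0.083, 0.3744]
tool_rot: [[-0.069, 0.997, -0.032], [0.909, 0.076, 0.409], [0.41, -0.0, -0.912]]
ft_force: [-0.3, 0.2, -0.6]
grip_width: 0.0853
gripper_force: 0.0
```

```bash
python3 st.py -.40 -.029 .20 36;python3 st.py -.40 -.029 .015 36
```

```text
t 3.85 p [ 0.55  -0.083  0.374] gap -0.40339341423511443 -0.0042959489845142765 0.37444368999642075 F [-0.346  0.197 -0.57 ] q [-31.249  23.854  46.992  23.05  121.672 -25.545]
offset units [-1.713  0.619  4.011] turn units [-0.018  1.965  0.024]
t 3.85 p [ 0.55  -0.083  0.374] gap -0.40339341423511443 -0.0042959489845142765 0.37444368999642075 F [-0.346  0.197 -0.57 ] q [-31.249  23.854  46.992  23.05  121.672 -25.545]
offset units [-3.609  0.621  8.23 ] turn units [-0.018  1.965  0.024]
```

Emit:
drive_tool(
  offset=[
    [0,0.3,0],
    [0,0.3,0],
    [-0.6,0,0.8],
    [-0.6,0,0.8],
    [-0.6,0,0.8],
    [-0.6,0,0.8],
    [-0.6,0,0.8],
    [0,0,0],
    [0,0,0],
    [0,0,0],
  ],
  turn=[
    [0,1,0],
    [0,1,0],
    [0,0,0],
    [0,0,0],
    [0,0,0],
    [0,0,0],
    [0,0,0],
    [0,0,0],
    [0,0,0],
    [0,0,0],
  ],
  hand=[1,1,1,1,1,1,1,1,1,1],
)

```text
time_s: 5.1
position: [0.5744, -0.0844, 0.1763]
tool_rot: [[-0.063, 0.997, -0.043], [0.808, 0.076, 0.585], [0.586, 0.003, -0.81]]
ft_force: [-0.6, -0.2, 0.1]
grip_width: 0.0852
gripper_force: 0.0
```

```bash
python3 st.py -.40 -.029 .015 36; python3 - <<'E'
from h import *
import cv2
a=get_image("top")[20:320,200:480]; b=get_image("wrist")
b=cv2.resize(b,(480,300))
a=cv2.convertScaleAbs(a,alpha=1.4)
cv2.imwrite("pics/d.png",np.hstack([a,b]))
E
```

```text
t 5.1 p [ 0.574 -0.084  0.176] gap -0.40653921546309446 -0.028835732567416218 0.17626243729317606 F [-0.632 -0.21   0.099] q [-33.999  34.138  66.029  28.154 102.336 -37.862]
offset units [-2.231 -0.006  3.362] turn units [0.001 0.017 0.04 ]
```

View pics/d.png

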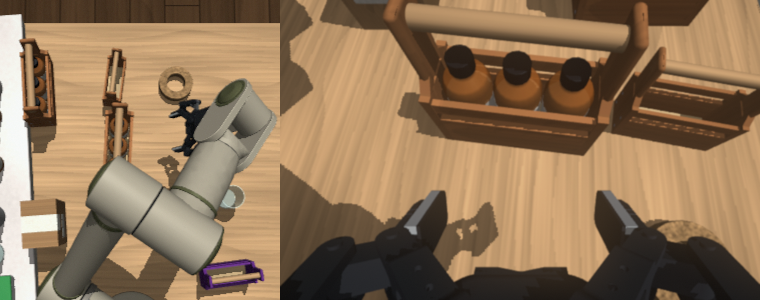

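The wrist view shows the fingers centred on the loose crate's near board, with the centre at about column 520. The cork ring and beaker are clear of the fingers, so I'll descend.

Emit:
drive_tool(
  offset=[
    [-0.5,0,0.7],
    [-0.5,0,0.7],
    [-0.5,0,0.7],
    [-0.4,0,0.6],
    [-0.3,0,0.5],
    [0,0,0],
    [0,0,0],
    [0,0,0],
    [0,0,0],
    [0,0,0],
  ],
  turn=[
    [0,0,0],
    [0,0,0],
    [0,0,0],
    [0,0,0],
    [0,0,0],
    [0,0,0],
    [0,0,0],
    [0,0,0],
    [0,0,0],
    [0,0,0],
  ],
  hand=[1,1,1,1,1,1,1,1,1,1],
)

```text
time_s: 6.45
position: [0.5737, -0.0801, 0.0197]
tool_rot: [[-0.062, 0.997, -0.044], [0.807, 0.076, 0.586], [0.588, 0.0, -0.809]]
ft_force: [-0.5, 0.6, 0.3]
grip_width: 0.0855
gripper_force: 0.0
```

```bash
python3 st.py -.33 -.029 .015 36; python3 - <<'E'
from h import *
import cv2
a=get_image("scene")[60:400,190:480]; b=get_image("wrist")
b=cv2.resize(b,(510,340))
cv2.imwrite("pics/e.png",np.hstack([a,b]))
E
```

```text
t 6.45 p [ 0.574 -0.08   0.02 ] gap -0.402250513330746 -0.028390211973158355 0.01969367438667788 F [-0.482  0.613  0.262] q [-33.714  43.892  75.664  27.667  85.172 -46.613]
offset units [1.393 0.021 1.156] turn units [-0.015  0.003  0.027]
```

View pics/e.png

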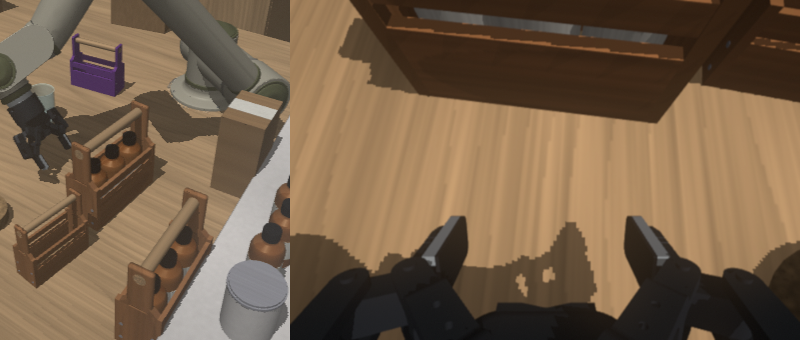

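The wrist view shows the foot of the crate's near board running from (420,93) to (657,123), with the bench clear between it and the fingers.

```bash
python3 - <<'E'
from h import *
t=.073;O=np.array([.516,.319]);ex=np.array([-np.sin(t),np.cos(t)]);ey=np.array([-np.cos(t),-np.sin(t)])
A,B=[ray("wrist",(x-290)*640/510,y*400/340,0) for x,y in((420,93),(657,123))]
for P in(A,B,(A+B)/2): print(P,(P-O)@ex,(P-O)@ey)
print(np.hypot(*(A-B)))
E
```

```text
[0.45385557 0.0044139 ] -0.30921574574624106 0.08492331524138141
[ 0.66140924 -0.00775074] -0.33648594527895004 -0.12119034271674595
[ 0.5576324  -0.00166842] -0.3228508455125955 -0.018133513737682266
0.20790984531626605
```

Emit:
drive_tool(
  offset=[
    [0.19,-0.03,0.155],
    [0.19,-0.03,0.155],
    [0.19,-0.03,0.155],
    [0.19,-0.03,0.155],
    [0.19,-0.03,0.155],
    [0.19,-0.03,0.155],
    [0.1,0,0.072],
    [0.1,0,0.072],
    [0.1,0,0.072],
    [0.1,0,0.072],
  ],
  turn=[
    [0,0,0],
    [0,0,0],
    [0,0,0],
    [0,0,0],
    [0,0,0],
    [0,0,0],
    [0,0,0],
    [0,0,0],
    [0,0,0],
    [0,0,0],
  ],
  hand=[1,1,1,1,1,1,1,1,1,1],
)

```text
time_s: 7.8
position: [0.5604, -0.0021, 0.0161]
tool_rot: [[-0.062, 0.997, -0.045], [0.807, 0.076, 0.586], [0.588, 0.0, -0.809]]
ft_force: [0.7, 1.0, -0.0]
grip_width: 0.0858
gripper_force: 0.0
```

Emit:
drive_tool(
  offset=[
    [0.1,0,0.073],
    [0.1,0,0.073],
    [0.1,0,0.073],
    [0.1,0,0.073],
    [0.15,0,0.109],
    [0.15,0,0.109],
    [0.15,0,0.109],
    [0.15,0,0.109],
    [0.15,0,0.109],
    [0.15,0,0.109],
  ],
  turn=[
    [0,0,0],
    [0,0,0],
    [0,0,0],
    [0,0,0],
    [0,0,0],
    [0,0,0],
    [0,0,0],
    [0,0,0],
    [0,0,0],
    [0,0,0],
  ],
  hand=[1,1,1,1,1,1,1,1,1,1],
)

```text
time_s: 9.05
position: [0.5567, 0.06, 0.016]
tool_rot: [[-0.062, 0.997, -0.042], [0.809, 0.075, 0.583], [0.585, 0.002, -0.811]]
ft_force: [-0.6, -10.1, -0.7]
grip_width: 0.0854
gripper_force: 5.3
```

```bash
python3 st.py -.15 0 .016 36; python3 - <<'E'
from h import *
import cv2
a=get_image("scene")[60:400,190:480]; b=get_image("wrist")
b=cv2.resize(b,(510,340))
cv2.imwrite("pics/f.png",np.hstack([a,b]))
E
```

```text
t 9.05 p [0.557 0.06  0.016] gap -0.26124418682166933 -0.021677539006210014 0.015977107572476862 F [ -0.621 -10.143  -0.674] q [-22.57   39.958  86.257  32.831  74.469 -41.79 ]
offset units [ 2.258 -0.537  1.625] turn units [0.009 0.039 0.027]
```

View pics/f.png

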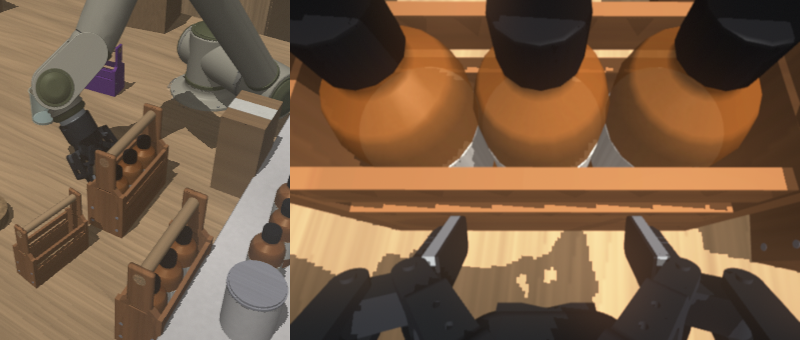

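The crate is square to the fingers and centred on them: the slat's centre and the finger centre are both near column 545. It slides at about 10 N, so I'll keep pushing with a slight slant toward the gap's middle.

Emit:
drive_tool(
  offset=[
    [0.2,-0.055,0.144],
    [0.2,-0.055,0.144],
    [0.2,-0.055,0.144],
    [0.2,-0.055,0.144],
    [0.2,-0.055,0.144],
    [0.2,-0.055,0.144],
    [0.2,-0.055,0.144],
    [0.2,-0.055,0.144],
    [0.2,-0.055,0.144],
    [0.2,-0.055,0.144],
  ],
  turn=[
    [0,0,0],
    [0,0,0],
    [0,0,0],
    [0,0,0],
    [0,0,0],
    [0,0,0],
    [0,0,0],
    [0,0,0],
    [0,0,0],
    [0,0,0],
  ],
  hand=[1,1,1,1,1,1,1,1,1,1],
)

```text
time_s: 10.4
position: [0.5276, 0.1571, 0.0163]
tool_rot: [[-0.062, 0.997, -0.041], [0.809, 0.074, 0.584], [0.585, 0.003, -0.811]]
ft_force: [2.2, -8.6, -1.3]
grip_width: 0.0855
gripper_force: 4.6
```

```bash
python3 st.py -.086 0 .016 36; python3 - <<'E'
from h import *
import cv2
a=get_image("top")[20:260,200:400]; b=get_image("wrist")
a=cv2.resize(cv2.convertScaleAbs(a,alpha=1.4),None,fx=2,fy=2); b=cv2.resize(b,(400,250)); b=np.vstack([b,np.zeros((230,400,3),np.uint8)])
cv2.imwrite("pics/g.png",np.hstack([a,b]))
E
```

```text
t 10.4 p [0.528 0.157 0.016] gap -0.16234015041162358 0.0002746152835885231 0.01632598571413467 F [ 2.16  -8.608 -1.286] q [-13.881  37.335  92.968  37.148  67.2   -38.36 ]
offset units [1.543 0.009 1.123] turn units [0.016 0.033 0.026]
```

View pics/g.png

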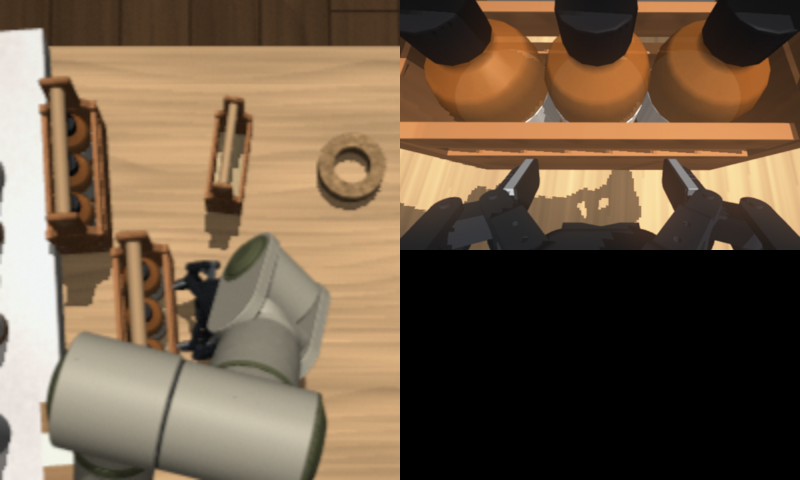

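The crate is centred on the fingers and lines up with the gap. I'll push straight in and slow down near the sill.

Emit:
drive_tool(
  offset=[
    [0.2,0,0.145],
    [0.2,0,0.145],
    [0.2,0,0.145],
    [0.2,0,0.145],
    [0.2,0,0.145],
    [0.2,0,0.145],
    [0.06,0,0.044],
    [0.06,0,0.044],
    [0.06,0,0.044],
    [0.06,0,0.044],
  ],
  turn=[
    [0,0,0],
    [0,0,0],
    [0,0,0],
    [0,0,0],
    [0,0,0],
    [0,0,0],
    [0,0,0],
    [0,0,0],
    [0,0,0],
    [0,0,0],
  ],
  hand=[1,1,1,1,1,1,1,1,1,1],
)

```text
time_s: 11.75
position: [0.5214, 0.228, 0.0163]
tool_rot: [[-0.062, 0.997, -0.043], [0.808, 0.075, 0.584], [0.586, 0.001, -0.811]]
ft_force: [-0.3, -10.4, 1.2]
grip_width: 0.0853
gripper_force: 5.4
```

Emit:
drive_tool(
  offset=[
    [0.02,0,0.0145],
    [0.02,0,0.0145],
    [0.02,0,0.0145],
    [0.02,0,0.0145],
    [0.02,0,0.0145],
    [0,0,0],
    [0,0,0],
    [0,0,0],
    [0,0,0],
    [0,0,0],
  ],
  turn=[
    [0,0,0],
    [0,0,0],
    [0,0,0],
    [0,0,0],
    [0,0,0],
    [0,0,0],
    [0,0,0],
    [0,0,0],
    [0,0,0],
    [0,0,0],
  ],
  hand=[1,1,1,1,1,1,1,1,1,1],
)

```text
time_s: 13.0
position: [0.5211, 0.233, 0.0163]
tool_rot: [[-0.062, 0.997, -0.043], [0.808, 0.075, 0.584], [0.586, 0.001, -0.81]]
ft_force: [2.0, -10.1, 0.2]
grip_width: 0.0854
gripper_force: 4.8
```

Emit:
drive_tool(
  offset=[
    [0.02,0,0.0145],
    [0.02,0,0.0145],
    [0.02,0,0.0145],
    [0.02,0,0.0145],
    [0,0,0],
    [0,0,0],
    [0,0,0],
    [0,0,0],
    [0,0,0],
    [0,0,0],
  ],
  turn=[
    [0,0,0],
    [0,0,0],
    [0,0,0],
    [0,0,0],
    [0,0,0],
    [0,0,0],
    [0,0,0],
    [0,0,0],
    [0,0,0],
    [0,0,0],
  ],
  hand=[1,1,1,1,1,1,1,1,1,1],
)

```text
time_s: 14.25
position: [0.5208, 0.2369, 0.0163]
tool_rot: [[-0.062, 0.997, -0.043], [0.808, 0.075, 0.584], [0.586, 0.001, -0.81]]
ft_force: [1.6, -9.3, 0.3]
grip_width: 0.0852
gripper_force: 4.8
```

Emit:
drive_tool(
  offset=[
    [0.02,0,0.0145],
    [0.02,0,0.0145],
    [0.02,0,0.0145],
    [0.02,0,0.0145],
    [0.02,0,0.0145],
    [0.02,0,0.0145],
    [0,0,0],
    [0,0,0],
    [0,0,0],
    [0,0,0],
  ],
  turn=[
    [0,0,0],
    [0,0,0],
    [0,0,0],
    [0,0,0],
    [0,0,0],
    [0,0,0],
    [0,0,0],
    [0,0,0],
    [0,0,0],
    [0,0,0],
  ],
  hand=[1,1,1,1,1,1,1,1,1,1],
)

```text
time_s: 15.5
position: [0.5203, 0.2428, 0.0163]
tool_rot: [[-0.062, 0.997, -0.043], [0.808, 0.075, 0.584], [0.586, 0.001, -0.81]]
ft_force: [1.6, -9.8, -0.6]
grip_width: 0.0854
gripper_force: 4.9
```

Emit:
drive_tool(
  offset=[
    [0.02,0,0.0145],
    [0.02,0,0.0145],
    [0.02,0,0.0145],
    [0.02,0,0.0145],
    [0.02,0,0.0145],
    [0,0,0],
    [0,0,0],
    [0,0,0],
    [0,0,0],
    [0,0,0],
  ],
  turn=[
    [0,0,0],
    [0,0,0],
    [0,0,0],
    [0,0,0],
    [0,0,0],
    [0,0,0],
    [0,0,0],
    [0,0,0],
    [0,0,0],
    [0,0,0],
  ],
  hand=[1,1,1,1,1,1,1,1,1,1],
)

```text
time_s: 16.75
position: [0.5199, 0.2477, 0.0163]
tool_rot: [[-0.062, 0.997, -0.043], [0.808, 0.075, 0.584], [0.586, 0.001, -0.81]]
ft_force: [2.0, -10.4, -0.4]
grip_width: 0.0854
gripper_force: 5.0
```

```bash
python3 st.py -.086 0 .016 36; python3 - <<'E'
from h import *
import cv2
a=get_image("scene")[90:400,280:520]; b=get_image("wrist")
a=cv2.resize(a,None,fx=1.5,fy=1.5); b=cv2.resize(b,(420,262)); b=np.vstack([b,np.zeros((a.shape[0]-262,420,3),np.uint8)])
cv2.imwrite("pics/i.png",np.hstack([a,b]))
E
```

```text
t 16.75 p [0.52  0.248 0.016] gap -0.0713793409864238 0.001281037888448639 0.01632726593411004 F [  1.963 -10.393  -0.365] q [ -4.26   37.258  93.221  40.75   62.583 -32.183]
offset units [-0.301  0.031 -0.208] turn units [-0.003  0.023  0.025]
```

View pics/i.png

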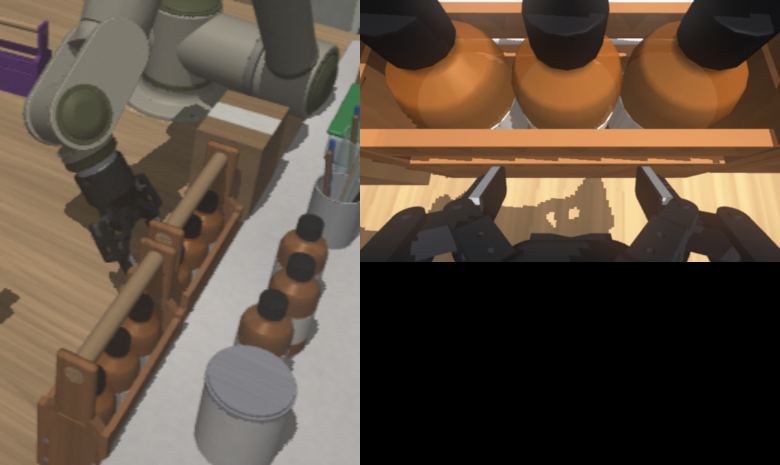

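The loose crate's back slat lines up with the parked crate's along the line (105,435)–(240,210), so it is almost home. A few more millimetres should bring it to contact.

Emit:
drive_tool(
  offset=[
    [0.02,0,0.0145],
    [0.02,0,0.0145],
    [0.02,0,0.0145],
    [0.02,0,0.0145],
    [0.02,0,0.0145],
    [0,0,0],
    [0,0,0],
    [0,0,0],
    [0,0,0],
    [0,0,0],
  ],
  turn=[
    [0,0,0],
    [0,0,0],
    [0,0,0],
    [0,0,0],
    [0,0,0],
    [0,0,0],
    [0,0,0],
    [0,0,0],
    [0,0,0],
    [0,0,0],
  ],
  hand=[1,1,1,1,1,1,1,1,1,1],
)

```text
time_s: 18.1
position: [0.5195, 0.2526, 0.0163]
tool_rot: [[-0.062, 0.997, -0.043], [0.808, 0.075, 0.584], [0.586, 0.001, -0.81]]
ft_force: [1.3, -10.3, 0.6]
grip_width: 0.0854
gripper_force: 5.2
```

Emit:
drive_tool(
  offset=[
    [0.02,0,0.0145],
    [0.02,0,0.0145],
    [0.02,0,0.0145],
    [0.02,0,0.0145],
    [0,0,0],
    [0,0,0],
    [0,0,0],
    [0,0,0],
    [0,0,0],
    [0,0,0],
  ],
  turn=[
    [0,0,0],
    [0,0,0],
    [0,0,0],
    [0,0,0],
    [0,0,0],
    [0,0,0],
    [0,0,0],
    [0,0,0],
    [0,0,0],
    [0,0,0],
  ],
  hand=[1,1,1,1,1,1,1,1,1,1],
)

```text
time_s: 19.35
position: [0.5193, 0.254, 0.0161]
tool_rot: [[-0.061, 0.997, -0.043], [0.81, 0.074, 0.581], [0.583, 0.001, -0.813]]
ft_force: [-5.7, -32.4, 7.9]
grip_width: 0.0852
gripper_force: 15.6
```

The force jumped to 32 N, so the crate is home. I'll back off horizontally, then go up.

Emit:
drive_tool(
  offset=[
    [-0.1,0,-0.073],
    [-0.2,0,-0.145],
    [-0.4,0,-0.29],
    [-0.4,0,-0.29],
    [-0.4,0,-0.29],
    [-0.4,0,-0.29],
    [-0.4,0,-0.29],
    [-0.4,0,-0.29],
    [0,0,0],
    [0,0,0],
  ],
  turn=[
    [0,0,0],
    [0,0,0],
    [0,0,0],
    [0,0,0],
    [0,0,0],
    [0,0,0],
    [0,0,0],
    [0,0,0],
    [0,0,0],
    [0,0,0],
  ],
  hand=[1,1,1,1,1,1,1,1,1,1],
)

```text
time_s: 20.6
position: [0.5284, 0.1252, 0.0164]
tool_rot: [[-0.062, 0.997, -0.045], [0.806, 0.076, 0.586], [0.588, -0.0, -0.809]]
ft_force: [-0.5, -0.8, -0.1]
grip_width: 0.0853
gripper_force: 0.0
```

```bash
python3 st.py; python3 - <<'E'
from h import *
import cv2
a=get_image("scene")[90:400,280:520]; b=get_image("wrist")
c=get_image("top")[20:280,200:360]; c=cv2.resize(cv2.convertScaleAbs(c,alpha=1.4),(286,465))
a=cv2.resize(a,None,fx=1.5,fy=1.5)[:, :240]; b=cv2.resize(b,(272,170)); b=np.vstack([b,np.zeros((a.shape[0]-170,272,3),np.uint8)])
cv2.imwrite("pics/j.png",np.hstack([a,c,b]))
E
```

```text
t 20.6 p [0.528 0.125 0.016] gap -0.19414782759218194 0.0017325296698750478 0.016448714542173802 F [-0.476 -0.833 -0.138] q [-17.228  37.626  92.353  35.76   69.293 -40.37 ]
```

View pics/j.png

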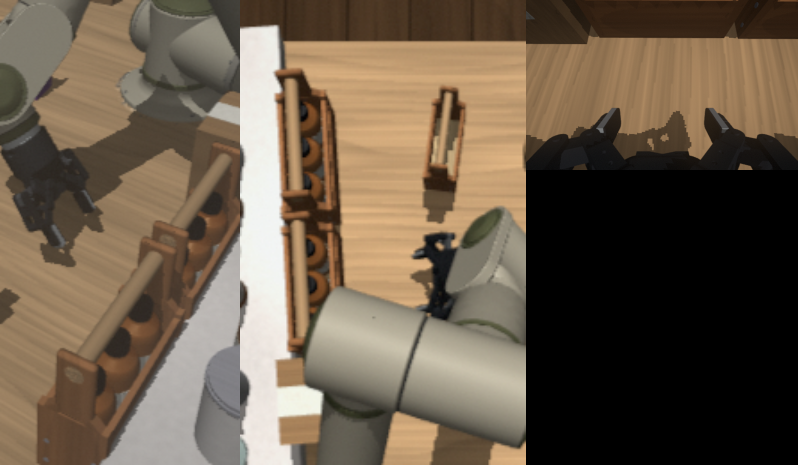

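The crate now stands in line with the parked crate and against the sill, and the fingers are clear. I'll check squareness numerically from the wrist picture, using the foot of its front at wrist row ~90.

```bash
python3 - <<'E'
from h import *
import cv2
t=.073;O=np.array([.516,.319]);ex=np.array([-np.sin(t),np.cos(t)]);ey=np.array([-np.cos(t),-np.sin(t)])
c=camera_info("wrist"); g=cv2.GaussianBlur(cv2.cvtColor(get_image("wrist"),cv2.COLOR_BGR2GRAY),(5,5),0).astype(int)
for u in range(10,640,15):
    d=g[44:150,u]-g[40:146,u]; v=42+int(np.argmax(d)); P=ray("wrist",u,v,0,c)-O
    print(u,v,d.max(),"%.3f %.3f"%(P@ex,P@ey))
E
```

```text
10 103 71 -0.098 0.222
25 103 59 -0.098 0.211
40 103 70 -0.098 0.201
55 103 68 -0.098 0.190
70 103 63 -0.098 0.180
85 103 71 -0.098 0.169
100 103 66 -0.098 0.159
115 103 78 -0.098 0.148
130 103 71 -0.098 0.138
145 93 17 -0.089 0.129
160 87 50 -0.084 0.119
175 88 65 -0.085 0.108
190 88 67 -0.085 0.097
205 88 72 -0.085 0.086
220 88 76 -0.085 0.076
235 88 75 -0.085 0.065
250 88 83 -0.085 0.054
265 89 72 -0.086 0.044
280 89 65 -0.086 0.033
295 89 81 -0.086 0.022
310 89 70 -0.086 0.012
325 89 76 -0.086 0.001
340 89 69 -0.085 -0.010
355 89 77 -0.085 -0.020
370 89 77 -0.085 -0.031
385 89 73 -0.085 -0.042
400 89 82 -0.085 -0.052
415 89 73 -0.085 -0.063
430 89 80 -0.085 -0.074
445 89 77 -0.085 -0.084
460 89 77 -0.085 -0.095
475 87 56 -0.083 -0.106
490 89 56 -0.085 -0.117
505 91 88 -0.087 -0.127
520 91 76 -0.087 -0.138
535 91 88 -0.087 -0.148
550 91 72 -0.087 -0.159
565 91 77 -0.087 -0.169
580 91 69 -0.087 -0.180
595 91 71 -0.086 -0.191
610 91 79 -0.086 -0.201
625 91 68 -0.086 -0.212
```

Emit:
drive_tool(
  offset=[
    [-0.6,0,-0.8],
    [-0.6,0,-0.8],
    [-0.6,0,-0.8],
    [-0.6,0,-0.8],
    [0,0,-0.8],
    [0,0,0],
    [0,0,0],
    [0,0,0],
    [0,0,0],
    [0,0,0],
  ],
  turn=[
    [0,0,0],
    [0,0,0],
    [0,0,0],
    [0,0,0],
    [0,0,0],
    [0,0,0],
    [0,0,0],
    [0,0,0],
    [0,0,0],
    [0,0,0],
  ],
  hand=[1,1,1,1,1,1,1,1,1,1],
)

```text
time_s: 22.05
position: [0.5416, -0.0459, 0.0892]
tool_rot: [[-0.062, 0.997, -0.045], [0.807, 0.077, 0.586], [0.588, -0.0, -0.809]]
ft_force: [-0.0, 0.3, 0.4]
grip_width: 0.085
gripper_force: 0.0
```

```bash
python3 -c "
from rig import *
print(env.close_job())"
```

```text
the job is handed in; nothing more can be done
None
```

I pushed the crate into the gap and handed the job in at about 22 s of the 54 s: its near face measured about 85.5 mm from the sill (home is 86 mm), square to the sill and near the gap's middle, with the arm clear; the judge's result was not shown.

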